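Load the photometer and lap its double lid shut

ROBOT

A 6-joint arm with a two-finger parallel gripper is mounted at the origin on the work surface. World frame = base frame: x ahead of the robot, y to its left, z up, the work surface at z = 0. Lengths are in m, angles in rad, forces in N, time in s.
With the tool pointing down it reaches from about 0.35 to 0.975 m from the base axis. Payload 4.9 kg.
Tool frame: the origin (TCP) lies between the finger pads; the fingertips stand 14 mm ahead of it and the grasp point (between the pads) lies 5 mm behind it (manip.finger_overhang is the distance from the TCP to the fingertips, in m); z points along the fingers, y is the line along which they close (so a half turn about z gives the same grasp; the last joint's range is limited). The gripper opens to 85 mm and grips with 20 to 120 N. Pads are 22 mm wide; open, the fingers measure 114 mm over their backs; the gripper's body (76 mm by 85 mm) begins 54 mm behind the grasp point. The pads swing forward as they close: fully open they stand 13 mm farther back than shut.
Start: joints at [-1.253, 0.053, 1.613, -0, 1.476, -0.119], TCP at [0.264, -0.566, 0.245] pointing down, gripper open.
Joint ranges: [-3.01, 3.01], [-1.01, 2.22], [0.06, 2.58], [-1.02, 4.17], [0.09, 2.62], [-3.14, 3.14]. Speed limits (rad/s): [2.57, 2.57, 3.14, 3.14, 3.14, 3.14].

INTERFACE

Orientations are given as a unit quaternion [w, x, y, z].
In Python, from plant import manip, grab_frame gives the robot as it stands.
- The arm moves only by the tool servo_tool, never from a script. Its argument "deltas" is a list that holds one entry, the list of rows, each a list of 5 numbers: the opening in per cent of the stroke, from 0 (shut) to 100 (fully open), then the shift along the world's x, y, z in m, then the turn about the world's z in degrees. A call has exactly 8 rows; each row shifts and turns the commanded pose from where the row before left it; what a row does not reach is not made up. A row lasts 1/10 s, in which the tool goes at most 50 mm and 8.59 degrees, less where a joint would pass 70% of its speed; a pose out of reach is approached as far as the arm can. A call is refused whole if a number of a shift passes 0.05 or a number of a turn 8.59, either way. A call with a gripper value outside its range is refused whole. The fingers move at their own pace and stop on an object; the grip force is fixed at half the most. Time passes only in rows, so rows that do not move let the fingers close, or fill a call up. It gives the time, the measured TCP pose, the force, the opening and the grip force at its end, in the units of the state.
- manip.state(): the state, without advancing time (a new reading comes with each control period).
- grab_frame(name): name is "scene" or "top" or "wrist"; returns a dict with "pixels" (480x640x3 uint8, red, green, blue), "z_map" (480x640 float32, m along the optical axis (not along the pixel's ray), 0 where there is no reading), "fx", "fy", "cx", "cy" (pixels), "rvec" (rotation vector, rad) and "tvec" (3), from world to camera coordinates, as OpenCV has them; the wrist camera has in their place "T_tool_cam" (4x4, takes a point from camera to tool coordinates, whose origin is the TCP and whose axes are the flange's). Camera axes: x right, y down, z forward; pixel columns grow to the right and rows downward; lengths in m; the calibration is good to about 2 mm. A picture is of the moment at which its call begins: read the wrist's pose just before it.
- manip.job_done(): hands the job in; it is judged then, once.
The state is a dict: "time": time; "joint_pos": joint angles; "joint_vel": joint speeds; "joint_efforts": joint torques, N m; "tool_pos": TCP position; "tool_rot": TCP orientation; "contact_force": force on the tool from outside, world axes, zero at the start; "ft_torque": the same for the moment, N m; "gripper_width": opening from 0.0 (shut) to 1.0 (fully open); "grasp_force": force on a finger pad.
Only numpy, scipy, OpenCV 4.12 (cv2) and the standard library are available. Lean on these libraries where they do the work, as an engineer would, in place of code of your own. Each camera call takes 0.05 s, during which the arm holds its last target. There are 200 camera calls.

TASK

Load the photometer on the bench: lay the base plate flat in the nest on the chamber floor, then lay the cell carrier flat on top of it inside the same nest, beside the plate's grip block. Then shut the lid fully: the rebated leaf first and the flanged leaf last, so that its flange laps over the rebate. Leave the two bottles and the beaker as they stand, and let go of everything at the end.

Things in the scene. Friction and masses are not known exactly. Their poses are not given: they have to be found in the camera images.
- photometer: Fixed bench instrument: box 194 (x) by 214 (y) by 110 mm high, open on top, two lid leaves hinged along x on its side walls. Origin: centre of its underside, on the bench; z up; x points away from its low control panel (in front of the -x wall, to x = -157 mm, 52 mm high). Walls 12 mm thick, chamber inside 170 (x) by 190 (y) mm, its floor 40 mm above the bench.
- nest (a point): Centre of the nest, on the chamber floor (40 mm above the bench, over the photometer's origin, with the photometer's axes). The nest is a rectangle of black ribs 10 mm high and 5 mm thick, inner size 120 (x) by 68 (y) mm.
- rebated_leaf (a joint): Opening angle of the rebated leaf (on the photometer's +y side), rad: 0 shut and level, pi/2 upright, more (to 1.95) leaning outwards. Starts 1.25 to 1.9. Stiff hinge: stays where it is left, takes 0.15 to 0.4 N m to move. If the flanged leaf is shut first, this one is stopped by it about 0.12 rad short.
- rebated_leaf_hinge (a point): Middle of the rebated leaf's hinge line (along x): photometer y = +97 mm, z = 111 mm. The leaf is 190 mm long in x, 12 mm thick, all of it on the upper (outer) side of the hinge line when shut; on its outer face a low bar, 60 mm long in x, 10 mm wide and high, 40 mm from the hinge. The outer face can be pushed anywhere.
- rebated_leaf_edge (a point): Middle (in x) of the rebated leaf's free edge, 105 mm from the hinge, 6 mm above the leaf's underside. The last 16 mm of this leaf are a thin lip 5 mm thick, level with the underside, below a step (the rebate).
- flanged_leaf (a joint): Opening angle of the flanged leaf (on the photometer's -y side), rad: 0 shut and level, pi/2 upright, more (to 1.95) leaning outwards. Starts 1.25 to 1.9. Stiff hinge like the other. When both are shut its flange lies over the lip of the rebated leaf.
- flanged_leaf_hinge (a point): Middle of the flanged leaf's hinge line (along x): photometer y = -97 mm, z = 111 mm. Leaf 190 mm long in x, 12 mm thick, with a low bar like the other leaf's, 40 mm from the hinge.
- flanged_leaf_edge (a point): Middle (in x) of the flanged leaf's free edge, 103 mm from the hinge, 6 mm above the leaf's underside. The last 16 mm of this leaf are a flange 5 mm thick, level with the outer (upper) face.
- base_plate: Loose aluminium plate 112 (x) by 60 (y) by 6 mm, 90 to 180 g, with a grip block 16 (x) by 26 (y) mm, 34 mm high, on its top, centred at x = -38 mm. Origin: centre of the underside; z along its normal. Starts on a stand sloped 28 degrees, its -x edge against the low ledge, the block leaning towards the robot. May lie in the nest either way round.
- cell_carrier: Loose aluminium carrier: base 60 by 60 by 8 mm, 80 to 170 g, with a central grip block 16 (x) by 26 (y) mm, 34 mm high, on its top, and two glass cells 12 (x) by 40 (y) by 10 mm high on the base at x = -21 and +21 mm. Origin: centre of the underside; z along its normal. Starts on the other sloped stand, its -x edge against the ledge.
- stand_a: Fixed white stand, with the base plate on it. Its bed, 130 mm long and 90 mm wide, rises towards the stand's +x at 28 degrees; the bed's centre is 48 mm above the bench, over the origin (centre of the underside). A ledge at the low (-x) end stands 5 mm above the bed.
- stand_b: The same kind of stand, with the cell carrier on it. The two stands can be in either place.
- bottle_side: Bystander: closed amber bottle with a yellow cap, 61 mm in diameter, 176 mm high, upright beside the photometer (on its -y side). Origin: centre of its underside.
- bottle_back: Bystander: another such bottle, beyond the stands. Origin: centre of its underside.
- beaker: Bystander: glass beaker 64 mm across, 75 mm high, on the robot's side of the stands. Origin: centre of its underside.
Not all that is in view belongs to the job. Leave any black, brown or red look-alike of the base_plate alone.

How it is judged:
On the way, in this order (a step that is already met when the one before it is completed fails the run):
1. The base plate lies flat in the nest, the carrier not yet in the chamber (horizontal distance between base_plate and nest below 0.008 m and z of base_plate in the frame of nest between -0.004 and 0.004 m and angle between base_plate's own z axis and vertical below 0.05 rad and angle between the x axis of base_plate and the x axis of photometer, either way round below 0.12 rad and horizontal distance between cell_carrier and nest above 0.1 m), for 0.2 s.
2. The cell carrier lies flat on the plate, in the nest (horizontal distance between base_plate and nest below 0.008 m and z of base_plate in the frame of nest between -0.004 and 0.004 m and angle between each of base_plate, cell_carrier's own z axis and vertical below 0.05 rad and angle between the x axis of base_plate and the x axis of photometer, either way round below 0.12 rad and z of cell_carrier in the frame of nest between 0.002 and 0.01 m and y of cell_carrier in the frame of nest between -0.008 and 0.008 m and horizontal distance between cell_carrier and nest below 0.036 m and z of cell_carrier in the frame of base_plate above 0.003 m and x of cell_carrier in the frame of base_plate above -0.004 m), for 0.2 s.
3. The rebated leaf is fully shut while the flanged leaf still stands open (value of joint rebated_leaf below 0.05 rad and value of joint flanged_leaf above 0.35 rad), for 0.1 s.
At the end, for the whole second after the job is handed in: The base plate lies flat in the nest (centre within 8 mm, level within 0.05 rad), the cell carrier lies flat on it inside the nest (within 8 mm of the nest's middle line, level within 0.05 rad), both leaves are shut to within 0.05 rad with the flange over the lip, and nothing moves (all of step 2 and value of joint each of rebated_leaf, flanged_leaf below 0.05 rad and linear speed of each of base_plate, cell_carrier below 0.02 m/s); the robot touches nothing.
It fails at once if The bottle side is shifted more than 30 mm or tipped (distance of bottle_side from where it was at the start of the episode above 0.03 m or angle between bottle_side's own z axis and vertical above 0.35 rad).
It fails at once if The bottle back is shifted more than 30 mm or tipped (distance of bottle_back from where it was at the start of the episode above 0.03 m or angle between bottle_back's own z axis and vertical above 0.35 rad).
It fails at once if The beaker is shifted more than 30 mm or tipped (distance of beaker from where it was at the start of the episode above 0.03 m or angle between beaker's own z axis and vertical above 0.35 rad).
It also fails if it takes over 72 s, if anything falls off the work surface, if the arm or the gripper's body presses on something with over 40 N, if the wrist force passes 120 N, or if a joint passes its speed limit or range.

## Working session

There is one attempt and no reset: what is moved stays moved. The work goes in short steps, Python scripts to look and compute and a tool call to move; the robot and the scene stay as the last step left them, time stands still between calls to the robot, and variables do not carry over. Pictures are saved under pics/ and viewed, at most 10 in all, crops included, and the job is handed in when it is done.

Besides the shell and the picture viewer there is one more tool, called after ">>>" as a command line: name --argument value ..., lists and objects as JSON in quotes. servo_tool: Moves the arm, as the interface text tells. Its arguments: {"type":"object","properties":{"deltas":{"type":"array"}},"required":["deltas"]}

```bash
mkdir -p pics; ls
cat > h.py <<'E'
import numpy as np, cv2
from plant import manip, grab_frame
def pts(f):
    z=f['z_map']; v,u=np.mgrid[:480,:640]
    pc=np.stack([(u-f['cx'])/f['fx']*z,(v-f['cy'])/f['fy']*z,z],-1)
    if 'T_tool_cam' in f: return pc
    R=cv2.Rodrigues(np.array(f['rvec'],float))[0]
    return (pc-np.array(f['tvec']).ravel())@R
def save(f,n): cv2.imwrite('pics/'+n,cv2.cvtColor(f['pixels'],cv2.COLOR_RGB2BGR))
E
python3 - <<'E'
from h import *
s=manip.state(); print(s)
for n in('scene','top'):
    f=grab_frame(n); save(f,n+'0.png'); np.save(n+'0.npy',pts(f)); np.save(n+'rgb.npy',f['pixels'])
    print(n,{k:f[k] for k in('fx','fy','cx','cy','rvec','tvec')})
E
```

```text
pics
{'time': 0.0, 'joint_pos': array([-1.25302519e+00,  5.33756835e-02,  1.61429299e+00,  2.21903976e-05,
        1.47598537e+00, -1.18995126e-01]), 'joint_vel': array([ 0.00094763, -0.00015133,  0.00176065,  0.00049283,  0.00050845,
        0.00092696]), 'joint_efforts': array([-1.36264807e-03, -3.93678117e+01, -3.70178640e+01, -2.14843853e-04,
        7.01169643e-03,  6.19955287e-06]), 'tool_pos': array([ 0.26420523, -0.5657599 ,  0.24405192]), 'tool_rot': array([-1.02670297e-03,  9.76248733e-01,  2.16650290e-01, -9.12802302e-05]), 'contact_force': array([ 0.299083  , -0.04709754,  0.27279944]), 'ft_torque': array([-0.0006796 , -0.02726031,  0.01538667]), 'grasp_force': 0.0, 'gripper_width': 1.0006014545264292}
scene {'fx': 504.1709191408315, 'fy': 504.1709191408315, 'cx': 325.2871251908938, 'cy': 239.90614366907676, 'rvec': array([ 2.25279996,  1.28434947, -0.40123489]), 'tvec': array([-0.27811776, -0.3623524 ,  1.49790967])}
top {'fx': 446.9124612097895, 'fy': 446.9124612097895, 'cx': 316.32033974926276, 'cy': 231.42368890562474, 'rvec': array([ 2.14949434, -2.13122   ,  0.20502425]), 'tvec': array([-0.00748576,  0.58566636,  1.0361908 ])}
```

View pics/scene0.png

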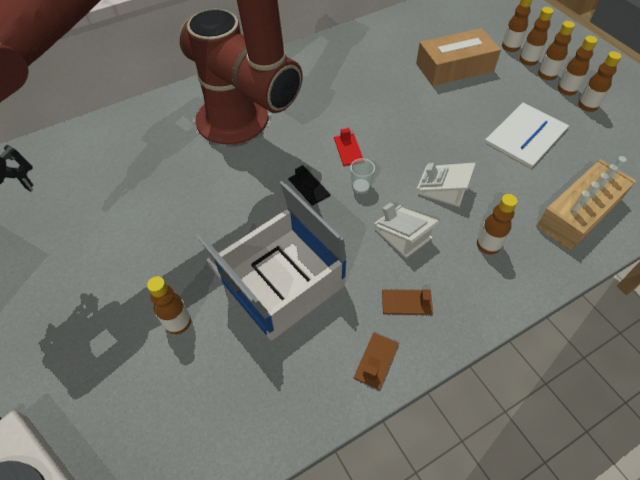

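View pics/top0.png

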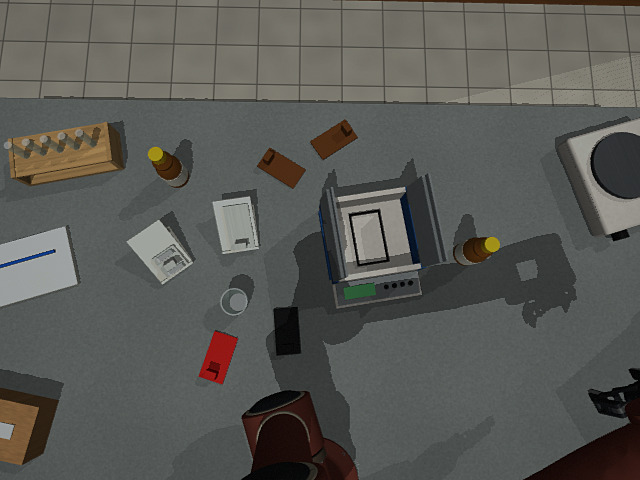

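Scene (640x480): candidates for the base plate are the silver plate on a stand at top (237,222)/scene (405,222), the black one at (287,330), the red one at (218,357) and brown ones at (281,167) and (333,139). I choose the silver one at (237,222). The carrier is at top (165,252), the nest at (370,238), and the leaves at (330,235) for rebated and (430,220) for flanged.

```bash
cat > m.py <<'E'
from h import *
P=np.load('top0.npy');C=np.load('toprgb.npy').astype(int)
Q=np.load('scene0.npy');D=np.load('scenergb.npy').astype(int)
# nest
for n,A,B,(u0,u1,v0,v1) in(('top',P,C,(338,402,195,275)),('scene',Q,D,(240,320,235,305))):
    a=A[v0:v1,u0:u1].reshape(-1,3);b=B[v0:v1,u0:u1].reshape(-1,3)
    m=(b.max(1)<45)&(a[:,2]>.03)&(a[:,2]<.06)
    r=cv2.minAreaRect((a[m,:2]*1000).astype(np.float32)); print(n,'nest',m.sum(),r,np.median(a[m,2]))
# stands
for nm,(u0,u1,v0,v1),(s0,s1,t0,t1) in(('a',(208,264,190,258),(372,442,198,258)),('b',(122,198,215,288),(412,480,155,210))):
  for src,A,(w0,w1,x0,x1) in(('top',P,(u0,u1,v0,v1)),('scene',Q,(s0,s1,t0,t1))):
    a=A[x0:x1,w0:w1].reshape(-1,3);a=a[(a[:,2]>.008)&(a[:,2]<.2)]
    # ransac plane with 28deg slope
    best=0;rng=np.random.default_rng(0)
    for _ in range(600):
        p=a[rng.choice(len(a),3,False)];n=np.cross(p[1]-p[0],p[2]-p[0]);l=np.linalg.norm(n)
        if l<1e-6: continue
        n=n/l*np.sign(n[2]); 
        if abs(n[2]-.883)>.05: continue
        k=(abs((a-p[0])@n)<.0015).sum()
        if k>best: best=k;N=n;p0=p[0]
    d=(a-p0)@N; q=a[abs(d)<.0025];c=q.mean(0);N=np.linalg.svd(q-c)[2][2];N*=np.sign(N[2]);d=(a-c)@N
    ex=np.array([-N[0],-N[1],0]);ex/=np.linalg.norm(ex);ey=np.array([-ex[1],ex[0],0]);sx=np.cross(ey,N)
    print(nm,src,best,'N',N.round(3),'c',c.round(4),'uphill yaw deg',np.degrees(np.arctan2(ex[1],ex[0])).round(1),'slope',np.degrees(np.arccos(N[2])).round(1))
    print('  hist d(mm)',np.histogram(d*1000,bins=np.arange(-20,60,4)))
    t=(d>.029)&(d<.05)
    if t.any():
        g=a[t]; print('  block top',t.sum(),g.mean(0).round(4),'x-ext',np.ptp(g@sx).round(3),'y-ext',np.ptp(g@ey).round(3),'d',np.median(d[t]).round(4), 'rect',cv2.minAreaRect((np.c_[(g-c)@sx,(g-c)@ey]*1000).astype(np.float32)))
    r=cv2.minAreaRect((np.c_[(q-c)@sx,(q-c)@ey]*1000).astype(np.float32));print('  plane rect',r)
# bottle, leaves
a=P[150:310,310:450].reshape(-1,3)
m=(a[:,2]>.13)&(a[:,2]<.25);
for lo in np.arange(.12,.24,.02):
    b=a[(a[:,2]>lo)&(a[:,2]<lo+.02)]
    for s,w in(('+',b[b[:,1]>-.12]),('-',b[b[:,1]<-.12])):
        if len(w): print(round(lo,2),s,len(w),'y',np.percentile(w[:,1],[2,50,98]).round(3),'x',np.percentile(w[:,0],[2,98]).round(3))
for nm,(u0,u1,v0,v1) in(('bs',(452,500,232,270)),('bb',(146,190,146,190)),('beaker',(218,250,286,318))):
    a=P[v0:v1,u0:u1].reshape(-1,3);a=a[a[:,2]>.03];print(nm,np.percentile(a,[2,98],axis=0).round(3))
E
python3 m.py
python3 -c "
import cv2
a=cv2.imread('pics/top0.png')[170:300,110:450];cv2.imwrite('pics/crop.png',cv2.resize(a,None,fx=2.35,fy=2.35,interpolation=2))"
```

```text
top nest 341 ((584.3221435546875, -141.68484497070312), (126.4559555053711, 185.6537322998047), 84.52210235595703) 0.04887633486371717
scene nest 228 ((569.5802612304688, -134.0311279296875), (119.35124969482422, 75.5135498046875), 9.152379989624023) 0.046777441528604746
a top 664 N [-0.478  0.016  0.878] c [0.5993 0.1973 0.0515] uphill yaw deg -1.9 slope 28.5
  hist d(mm) (array([  2,  14, 112, 214, 664, 715, 178,   9,   6,   5,   8,   8,  11,
        44,  27,   0,   0,   0,   0]), array([-20, -16, -12,  -8,  -4,   0,   4,   8,  12,  16,  20,  24,  28,
        32,  36,  40,  44,  48,  52,  56]))
  block top 79 [0.5467 0.1783 0.0631] x-ext 0.019 y-ext 0.026 d 0.0353 rect ((-40.00050735473633, -20.679058074951172), (17.733745574951172, 25.12164306640625), 9.541558265686035)
  plane rect ((-0.4658393859863281, -1.842376708984375), (134.8641357421875, 89.20718383789062), 11.61935043334961)
a scene 454 N [-0.472 -0.065  0.879] c [0.5999 0.1852 0.0523] uphill yaw deg 7.9 slope 28.5
  hist d(mm) (array([  5,  47, 121, 410, 371, 310,  14,  15,  19,  14,  21,  20,  18,
        40,   1,   0, 
[... 1652 characters left out ...]
153381347656), 0.5539095997810364)
0.12 + 100 y [-0.043 -0.03  -0.009] x [0.463 0.648]
0.12 - 332 y [-0.245 -0.23  -0.215] x [0.499 0.678]
0.14 + 263 y [-0.044 -0.024 -0.013] x [0.466 0.642]
0.14 - 361 y [-0.25  -0.234 -0.218] x [0.499 0.681]
0.16 + 186 y [-0.047 -0.03  -0.016] x [0.465 0.645]
0.16 - 380 y [-0.253 -0.237 -0.222] x [0.5   0.681]
0.18 + 333 y [-0.055 -0.037 -0.02 ] x [0.466 0.646]
0.18 - 686 y [-0.262 -0.244 -0.226] x [0.502 0.682]
0.2 + 520 y [-0.06  -0.043 -0.024] x [0.468 0.648]
0.2 - 411 y [-0.268 -0.252 -0.236] x [0.504 0.683]
bs [[ 0.511 -0.392  0.035]
 [ 0.564 -0.348  0.177]]
bb [[0.704 0.325 0.038]
 [0.751 0.371 0.179]]
beaker [[0.387 0.157 0.032]
 [0.446 0.217 0.08 ]]
```

View pics/crop.png

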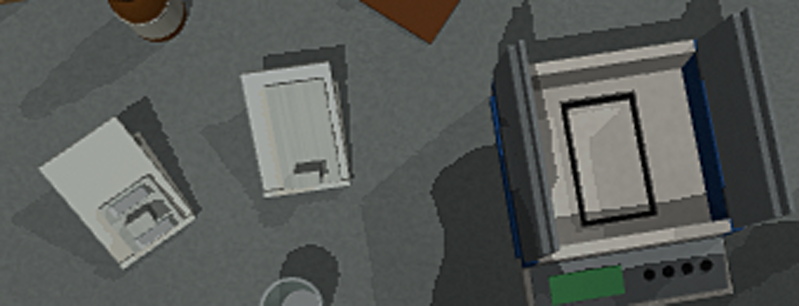

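Crop: the plate with its block at (310,168) is the silver one on stand a, the carrier on stand b has its block at (150,215), and the nest is centred at (607,160). Moving in for a close wrist view.

>>> servo_tool --deltas '[[[100,0.016,0.044,0.014,-1],[100,0.016,0.044,0.014,-1],[100,0.016,0.044,0.014,-1],[100,0.016,0.044,0.014,-1],[100,0.016,0.044,0.014,-1],[100,0.016,0.044,0.014,-1],[100,0.016,0.044,0.014,-1],[100,0.016,0.044,0.014,-1]]]'

```text
time: 0.9
tool_pos: [0.3924, -0.2124, 0.3574]
tool_rot: [-0.0, 0.989, 0.147, -0.0]
contact_force: [0.8, 0.8, -0.5]
gripper_width: 0.997
grasp_force: 0.0
```

>>> servo_tool --deltas '[[[100,0.016,0.044,0,-1],[100,0.016,0.044,0,-1],[100,0.016,0.044,0,-1],[100,0.016,0.044,0,-1],[100,0.016,0.044,0,-1],[100,0.016,0.044,0,-1],[100,0.01,0.04,0,-1],[100,0,0,0,0]]]'

```text
time: 1.7
tool_pos: [0.4984, 0.0937, 0.3563]
tool_rot: [-0.001, 0.996, 0.09, -0.001]
contact_force: [-0.9, -0.7, 0.3]
gripper_width: 0.998
grasp_force: 0.0
```

```bash
cat >> h.py <<'E'
from scipy.spatial.transform import Rotation as Ro
def wrist():
    s=manip.state(); f=grab_frame('wrist'); p=pts(f); T=np.array(f['T_tool_cam'])
    w,x,y,z=s['tool_rot']; R=Ro.from_quat([x,y,z,w]).as_matrix()
    W=(p@T[:3,:3].T+T[:3,3])@R.T+s['tool_pos']; W[f['z_map']<=0]=np.nan
    return s,f,W
def yaw(s): w,x,y,z=s['tool_rot']; return np.degrees(2*np.arctan2(y,x))
def top(W,p,n,lo,hi): pass
E
python3 - <<'E'
from h import *
s,f,W=wrist(); save(f,'w1.png'); np.save('w1.npy',W); np.save('w1rgb.npy',f['pixels'])
print(s['time'],s['tool_pos'],yaw(s),s['joint_pos'],f['T_tool_cam'])
E
```

```text
1.7 [0.49842623 0.09369753 0.35629995] 10.370685965922135 [ 3.82467310e-02 -2.72279710e-01  1.73100786e+00  1.40451001e-03
  1.68460161e+00  1.42819873e+00] [[-5.31051252e-04 -9.64366292e-01 -2.64570167e-01  6.76564873e-02]
 [ 9.99999792e-01 -4.15525420e-04 -4.92619535e-04  4.66397079e-04]
 [ 3.65130044e-04 -2.64570374e-01  9.64366312e-01 -1.29213390e-01]
 [ 0.00000000e+00  0.00000000e+00  0.00000000e+00  1.00000000e+00]]
```

View pics/w1.png

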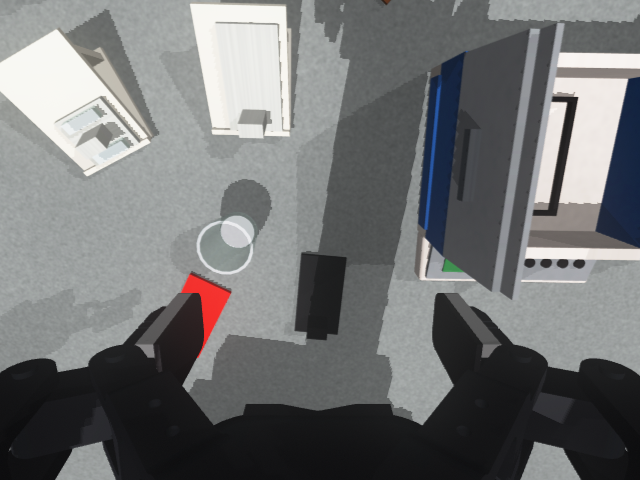

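Wrist view: stand a is at (240,70) with the block top at about (255,115), the carrier block is at (95,135), and the beaker is at (225,245). The rebated leaf's outer face is at (480,150). Fitting the plate and carrier from this depth map.

```bash
cat >> h.py <<'E'
def fit(W,box,pbox,hlo,hhi):
    """plane from pbox (u0,u1,v0,v1), block top from box at height hlo..hhi above that plane"""
    u0,u1,v0,v1=pbox; a=W[v0:v1,u0:u1].reshape(-1,3); a=a[np.isfinite(a[:,0])]
    c=np.median(a,0); k=np.ones(len(a),bool)
    for _ in range(8):
        c=a[k].mean(0); N=np.linalg.svd(a[k]-c,full_matrices=False)[2][2]; N*=np.sign(N[2]); r=abs((a-c)@N); k=r<max(.0015,np.percentile(r,60))
    ex=np.array([-N[0],-N[1],0]);ex/=np.linalg.norm(ex);ey=np.array([-ex[1],ex[0],0]);sx=np.cross(ey,N)
    u0,u1,v0,v1=box; b=W[v0:v1,u0:u1].reshape(-1,3); b=b[np.isfinite(b[:,0])]; d=(b-c)@N
    print('plane slope',np.degrees(np.arccos(N[2])).round(1),'yaw',np.degrees(np.arctan2(ex[1],ex[0])).round(1),'res',r[k].std(),k.sum())
    t=b[(d>hlo)&(d<hhi)]; r=cv2.minAreaRect((np.c_[(t-c)@sx,(t-c)@ey]*1000).astype(np.float32))
    ctr=c+sx*r[0][0]/1000+ey*r[0][1]/1000+N*np.median((t-c)@N)
    print('top',len(t),r,'world',ctr.round(4),'h',np.median((t-c)@N).round(4))
    return c,N,sx,ey,ctr
E
python3 - <<'E'
from h import *
W=np.load('w1.npy');C=np.load('w1rgb.npy')
fit(W,(225,280,95,145),(222,272,25,100),.026,.045)
fit(W,(70,125,110,160),(15,60,50,85),.035,.058)
# outlines in world: plate by colour edge: print brightness row
print(C[60,185:300].mean(1).astype(int)); print(C[100,185:300].mean(1).astype(int))
# nest from wrist: n/a ; rebated leaf
for v in range(60,260,40):
    w=W[v,445:570]; print(v,[(445+i,w[i].round(3).tolist()) for i in range(5,125,20)])
E
```

```text
plane slope 28.1 yaw 9.1 res 0.0003908590796905902 3476
top 444 ((-57.35087585449219, -1.8436927795410156), (17.055580139160156, 26.29856300354004), 0.2727615237236023) world [0.549  0.1761 0.0635] h 0.0338
plane slope 27.9 yaw 36.4 res 0.00039219503497659245 1426
top 468 ((-77.96678161621094, -1.6936111450195312), (28.21464729309082, 16.8435115814209), 89.29682922363281) world [0.5013 0.3384 0.0709] h 0.0417
[157 156 153 150 150 150 151 153 155 155 155 155 155 154 159 228 244 245
 245 245 245 245 245 245 245 245 245 245 245 243 240 239 239 239 238 236
 234 233 232 232 233 233 232 233 235 237 237 234 232 232 234 235 236 235
 234 232 233 233 233 232 233 235 233 235 235 236 237 236 233 234 236 237
 236 233 233 233 233 235 236 236 236 236 235 235 235 233 233 235 236 235
 233 232 233 225 187 241 245 245 245 245 245 245 215 185 192 182 130 113
 112 112 111 110 110 149 162]
[156 154 154 151 148 147 148 148 149 152 153 152 152 153 153 155 159 160
 158 155 154 155 208 242 244 244 244 244 244 244 244 244 244 244 243 239
 238 238 238 238 237 235 233 231 233 233 233 231 232 235 237 236 234 234

[... 489 characters left out ...]
-0.019, 0.134]), (490, [0.61, -0.024, 0.164]), (510, [0.609, -0.028, 0.191]), (530, [0.61, -0.036, 0.202]), (550, [0.61, -0.042, 0.216])]
140 [(450, [0.576, -0.024, 0.096]), (470, [0.578, -0.019, 0.16]), (490, [0.58, -0.03, 0.172]), (510, [0.581, -0.032, 0.199]), (530, [0.583, -0.042, 0.208]), (550, [0.598, -0.152, 0.042])]
180 [(450, [0.54, -0.029, 0.113]), (470, [0.546, -0.029, 0.158]), (490, [0.55, -0.035, 0.181]), (510, [0.554, -0.04, 0.201]), (530, [0.557, -0.046, 0.216]), (550, [0.555, -0.168, 0.041])]
220 [(450, [0.503, -0.036, 0.121]), (470, [0.512, -0.039, 0.159]), (490, [0.52, -0.041, 0.188]), (510, [0.525, -0.05, 0.201]), (530, [0.529, -0.056, 0.216]), (550, [0.51, -0.184, 0.04])]
```

>>> servo_tool --deltas '[[[75,0.0108,0.0166,-0.045,-1.3],[75,0.0108,0.0166,-0.045,0],[75,0.0108,0.0166,-0.045,0],[75,0.0108,0.0166,-0.045,0],[75,0.0108,0.0166,-0.045,0],[75,0,0,-0.035,0],[75,0,0,-0.027,0],[75,0,0,-0.012,0]]]'

```text
time: 2.55
tool_pos: [0.5501, 0.171, 0.0545]
tool_rot: [0.0, 0.997, 0.075, -0.003]
contact_force: [-1.0, -1.1, -0.3]
gripper_width: 0.746
grasp_force: 0.0
```

>>> servo_tool --deltas '[[[75,0,0,-0.005,0],[0,0,0,0,0],[0,0,0,0,0],[0,0,0,0,0],[0,0,0,0,0],[0,0,0,0,0],[0,0,0,0,0],[0,0,0,0,0]]]'

```text
time: 3.35
tool_pos: [0.554, 0.173, 0.0558]
tool_rot: [-0.0, 0.997, 0.076, 0.002]
contact_force: [-2.0, -1.3, 6.1]
gripper_width: 0.291
grasp_force: 60.5
```

>>> servo_tool --deltas '[[[0,0,0,0.015,0],[0,0,0,0.03,0],[0,0,0,0.04,0],[0,0,0,0.04,0],[0,0,0,0.04,0],[0,0,0,0.04,0],[0,0,0,0.03,0],[0,0,0,0,0]]]'

```text
time: 4.15
tool_pos: [0.5545, 0.1731, 0.2957]
tool_rot: [-0.0, 0.997, 0.076, 0.006]
contact_force: [-0.1, -0.2, -1.3]
gripper_width: 0.29
grasp_force: 59.6
```

Run:
```python
from h import *
s,f,W=wrist(); save(f,'w2.png'); np.save('w2.npy',W); np.save('w2rgb.npy',f['pixels'])
print(s['time'],s['tool_pos'],yaw(s),s['joint_pos'],s['gripper_width'],s['contact_force'],s['ft_torque'])
```

```text
4.15 [0.55447936 0.17309865 0.29574317] 8.73447490495382 [ 1.74565034e-01 -8.41441493e-02  1.66472907e+00 -1.27841889e-04
  1.54963675e+00  1.59291799e+00] 0.28972785760507225 [-0.07870596 -0.20741771 -1.32625336] [-0.00197001  0.03864651 -0.0464094 ]
```

View pics/w2.png

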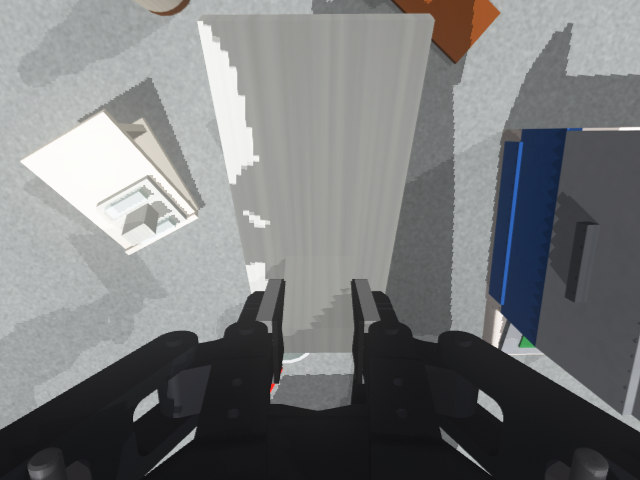

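Plate is held, with its far edge at row 14 (columns 198–434). Measuring its tilt in the grip and refining the nest from the first top and scene images.

Run:
```python
from h import *
W=np.load('w2.npy'); a=W[40:240,265:375].reshape(-1,3);a=a[np.isfinite(a[:,0])];c=a.mean(0)
N=np.linalg.svd(a-c,full_matrices=False)[2][2];N*=np.sign(N[2])
ex=np.array([-N[0],-N[1],0]);ex/=np.linalg.norm(ex);ey=np.array([-ex[1],ex[0],0]);sx=np.cross(ey,N)
print('slope',np.degrees(np.arccos(N[2])),'yaw',np.degrees(np.arctan2(ex[1],ex[0])))
b=W[5:250,190:450].reshape(-1,3);b=b[np.isfinite(b[:,0])];b=b[abs((b-c)@N)<.002]
X=(b-c)@sx;Y=(b-c)@ey; r=cv2.minAreaRect((np.c_[X,Y]*1000).astype(np.float32));print(r,X.max(),Y.min(),Y.max())
s0=np.percentile(X,99.7);ym=(np.percentile(Y,.3)+np.percentile(Y,99.7))/2
tcp=np.array([.5545,.1731,.2957])
o=c+sx*(s0-.056)+ey*ym-N*.006
print('plate origin rel tcp',(o-tcp).round(4),'low bottom edge rel tcp',(o-sx*.056-tcp).round(4),'+x edge',(o+sx*.056-tcp).round(4))
# nest
for n,box in(('top',(340,400,195,275)),('scene',(240,320,235,305))):
    P=np.load(n+'0.npy');C=np.load(n+'rgb.npy').astype(int);u0,u1,v0,v1=box
    m=np.zeros((480,640),np.uint8);m[v0:v1,u0:u1]=(C[v0:v1,u0:u1].max(-1)<50)
    k,l,st,_=cv2.connectedComponentsWithStats(m,connectivity=8)
    for i in range(1,k):
        if st[i,4]>60:
            p=P[l==i];p=p[(p[:,2]>.035)&(p[:,2]<.06)]
            if len(p)>40: print(n,st[i],cv2.minAreaRect((p[:,:2]*1000).astype(np.float32)),np.median(p[:,2]))
# outer walls: front/back wall tops at z .11 in top image
P=np.load('top0.npy');C=np.load('toprgb.npy').astype(int)
p=P[180:285,325:430].reshape(-1,3);q=C[180:285,325:430].reshape(-1,3)
m=(abs(p[:,2]-.110)<.003)&(q.min(1)>120);p=p[m]
ab=(p[:,0]>.58)
for z in(p[ab],p[~ab]):
    t=np.polyfit(z[:,1],z[:,0],1);print(len(z),z.mean(0),'yaw',np.degrees(-np.arctan(t[0])),np.ptp(z[:,1]))
```

```text
slope 28.446234025240127 yaw 8.876943101570943
((-5.31939697265625, 0.9994239807128906), (83.82665252685547, 60.714813232421875), 0.23301459848880768) 0.036627848377922406 -0.02945546251786285 0.03151213905024793
plate origin rel tcp [ 0.0468  0.0072 -0.0095] low bottom edge rel tcp [-0.0018 -0.0004 -0.0362] +x edge [0.0955 0.0148 0.0171]
top [349 209  41  58 343] ((574.5548706054688, -129.4971160888672), (133.15708923339844, 77.27229309082031), 9.83541488647461) 0.048864173793447006
scene [252 247  57  52 253] ((569.5535888671875, -133.8655548095703), (119.35124969482422, 75.84895324707031), 9.152379989624023) 0.046717501966350605
277 [ 0.66511107 -0.12753109  0.10951737] yaw 9.465473665037587 0.1574063304992139
320 [ 0.48470386 -0.15177339  0.10963828] yaw 9.679400618512103 0.17174721260770678
```

>>> servo_tool --deltas '[[[0,-0.0015,-0.018,0.021,0],[0,-0.0015,-0.018,0.021,0],[0,-0.0015,-0.018,0.021,0],[0,-0.0015,-0.018,0.021,0],[0,-0.0015,-0.018,0.021,0],[0,-0.0015,-0.018,0.021,0],[0,0,0,0,0.4],[0,0,0,0,0.4]]]'

```text
time: 5.0
tool_pos: [0.543, 0.0647, 0.4123]
tool_rot: [-0.0, 0.997, 0.083, -0.001]
contact_force: [0.1, 0.8, -2.0]
gripper_width: 0.283
grasp_force: 59.6
```

Run:
```python
from h import *
s,f,W=wrist(); save(f,'w3.png'); np.save('w3.npy',W); np.save('w3rgb.npy',f['pixels'])
print(s['time'],s['tool_pos'],yaw(s),s['gripper_width'])
C=f['pixels'].astype(int)
m=((C.max(-1)<60)&(abs(W[...,2]-.046)<.01)&(abs(W[...,0]-.575)<.1)&(abs(W[...,1]+.13)<.08)).astype(np.uint8)
k,l,st,_=cv2.connectedComponentsWithStats(m,connectivity=8)
for i in range(1,k):
    if st[i,4]>80:
        p=W[l==i]; print(st[i],cv2.minAreaRect((p[:,:2]*1000).astype(np.float32)),np.percentile(p[:,2],[5,50,95]))
```

```text
5.0 [0.54303806 0.06472198 0.41234702] 9.524412429916438 0.28293614506454534
[453 214  46  17 211] ((516.945068359375, -151.3815460205078), (20.841690063476562, 59.60417175292969), 26.781658172607422) [0.04425587 0.04996771 0.05190653]
```

View pics/w3.png

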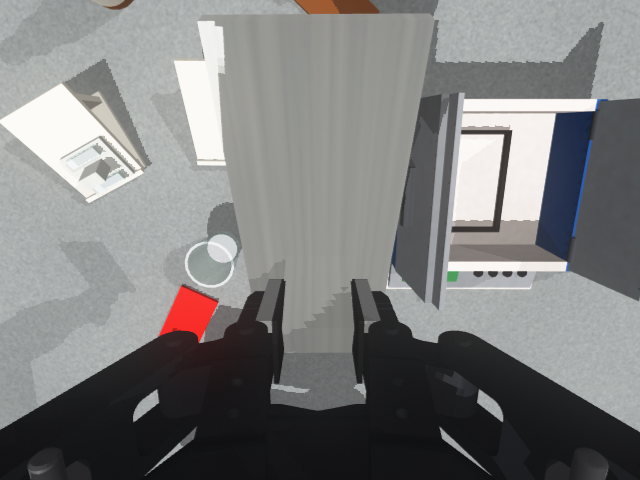

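The nest's right rib runs at about column 503 from row 130 to row 232; the left part is hidden by the leaf. Using those ribs for the centre.

Run:
```python
from h import *
W=np.load('w3.npy');C=np.load('w3rgb.npy').astype(int)
m=(C.max(-1)<110)&(abs(W[...,2]-.0495)<.0035); m[:120]=0;m[240:]=0;m[:,:455]=0;m[:,520:]=0
p=W[m]; y=np.radians(9.55); A=np.array([[np.cos(y),np.sin(y)],[-np.sin(y),np.cos(y)]])
q=(p[:,:2]@A.T)*1000
print(len(q),np.percentile(q,[.5,2,98,99.5],axis=0).round(1))
r=q[(q[:,0]>np.percentile(q[:,0],15))&(q[:,0]<np.percentile(q[:,0],70))]; r=r[r[:,1]<np.percentile(q[:,1],30)+4]
t=np.polyfit(r[:,0],r[:,1],1);print('rib tilt deg',np.degrees(np.arctan(t[0])),'long rib y pct',np.percentile(r[:,1],[5,50,95]))
x0=np.percentile(q[:,0],[.5,99.5]).mean(); y0=np.percentile(q[:,1],.5)+39
print('nest',np.array([x0,y0])@A/1000)
```

```text
877 [[ 481.2 -265.1]
 [ 481.4 -264.6]
 [ 610.1 -207.2]
 [ 610.1 -203.9]]
rib tilt deg 0.06332190414716819 long rib y pct [-264.45720949 -261.22396965 -259.55407914]
nest [ 0.57559138 -0.13247417]
```

>>> servo_tool --deltas '[[[0,-0.0035,-0.0344,-0.015,0],[0,-0.0035,-0.0344,-0.015,0],[0,-0.0035,-0.0344,-0.015,0],[0,-0.0035,-0.0344,-0.015,0],[0,-0.0035,-0.0344,-0.015,0],[0,-0.0032,-0.0344,-0.015,0],[0,0,0,-0.03,0],[0,0,0,-0.03,0]]]'

```text
time: 5.85
tool_pos: [0.5219, -0.1416, 0.2611]
tool_rot: [-0.001, 0.997, 0.083, -0.001]
contact_force: [-0.0, 0.3, -1.9]
gripper_width: 0.288
grasp_force: 59.7
```

>>> servo_tool --deltas '[[[0,0,0,-0.03,0],[0,0,0,-0.03,0],[0,0,0,-0.03,0],[0,0,0,-0.03,0],[0,0,0,-0.02,0],[0,0,0,0,0],[0,0,0,0,0],[0,0,0,0,0]]]'

```text
time: 6.65
tool_pos: [0.5234, -0.1416, 0.1254]
tool_rot: [0.0, 0.997, 0.083, 0.001]
contact_force: [0.5, -0.1, -1.1]
gripper_width: 0.292
grasp_force: 59.7
```

>>> servo_tool --deltas '[[[0,-0.001,0,-0.015,0],[0,0,0,-0.015,0],[0,0,0,-0.01,0],[0,0,0,-0.004,0],[0,0,0,-0.003,0],[0,0,0,0,0],[0,0,0,0,0],[0,0,0,0,0]]]'

```text
time: 7.45
tool_pos: [0.5217, -0.1418, 0.0775]
tool_rot: [0.0, 0.997, 0.083, -0.0]
contact_force: [-0.8, -0.7, -1.7]
gripper_width: 0.289
grasp_force: 59.7
```

>>> servo_tool --deltas '[[[30,0,0,0,0],[31,0,0,0,0],[32,0,0,0,0],[33,0,0,0,0],[36,0,0,0,0],[40,0,0,0,0],[45,0,0,0,0],[50,0,0,0,0]]]'

```text
time: 8.25
tool_pos: [0.5217, -0.1417, 0.0773]
tool_rot: [0.0, 0.997, 0.083, -0.0]
contact_force: [0.7, 0.3, -0.1]
gripper_width: 0.501
grasp_force: 0.0
```

>>> servo_tool --deltas '[[[50,0,0,0.02,0],[50,0,0,0.04,0],[50,0,0,0.045,0],[50,0,0,0.045,0],[50,0,0,0.045,0],[50,0,0,0.045,0],[50,0,0,0.02,0],[50,0,0,0,0]]]'

```text
time: 9.05
tool_pos: [0.5231, -0.1423, 0.3425]
tool_rot: [0.002, 0.997, 0.083, 0.004]
contact_force: [-0.1, -0.1, 0.4]
gripper_width: 0.497
grasp_force: 0.0
```

```bash
cat > chk.py <<'E'
from h import *
import sys
s,f,W=wrist(); save(f,sys.argv[1]+'.png'); np.save(sys.argv[1]+'.npy',W); np.save(sys.argv[1]+'rgb.npy',f['pixels'])
print(s['time'],s['tool_pos'],yaw(s),s['gripper_width'])
y=np.radians(9.55);A=np.array([[np.cos(y),np.sin(y)],[-np.sin(y),np.cos(y)]])
q=(W[...,:2]-[.5756,-.1325])@A.T*1000; z=W[...,2]*1000
i=(abs(q[...,0])<70)&(abs(q[...,1])<40)
for lo,hi in((38,43),(43,47.5),(48,52),(52,58),(60,78),(78,86),(86,92)):
    m=i&(z>lo)&(z<hi)
    if m.sum()>20: print(lo,hi,m.sum(),'x',np.percentile(q[m][:,0],[1,99]).round(1),'y',np.percentile(q[m][:,1],[1,99]).round(1),'z',np.median(z[m]).round(1))
m=i&(abs(z-46)<4)&(abs(q[...,1])<28)&(q[...,0]>-25)&(q[...,0]<52)
c=np.c_[q[m],np.ones(m.sum())];print('plane',np.linalg.lstsq(c,z[m],rcond=None)[0])
E
python3 chk.py w4
```

```text
9.05 [ 0.52314578 -0.14229347  0.3424656 ] 9.529450264381016 0.49688573423110693
38 43 1732 x [-69.5  69.6] y [-39.3  39.7] z 40.7
43 47.5 4727 x [-57.1  54.2] y [-30.   29.7] z 46.5
48 52 2078 x [-64.2  64.5] y [-38.9  38.8] z 50.3
52 58 94 x [-63.7  64.3] y [-38.7  38.2] z 52.4
60 78 49 x [-31.6 -31.2] y [-12.7  12.1] z 74.5
78 86 415 x [-47.2 -31.8] y [-13.   12.5] z 80.6
plane [1.01631069e-03 4.10362239e-04 4.66169307e+01]
```

View pics/w4.png

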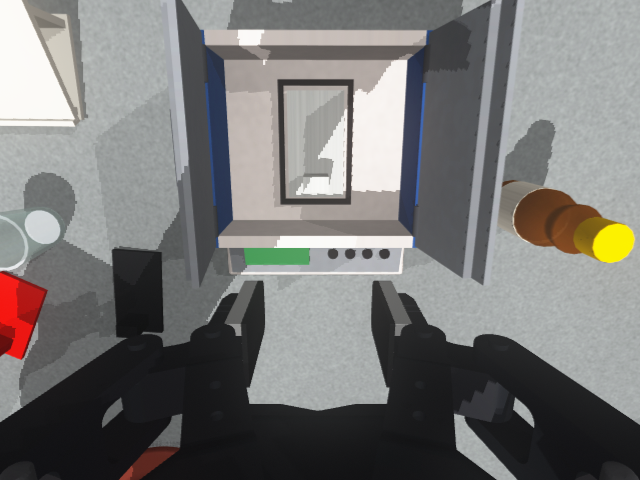

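Plate flat and centred (block x' −47..−31, z 46.6). Now the carrier.

>>> servo_tool --deltas '[[[75,-0.0015,0.045,0,3],[75,-0.0015,0.045,0,3],[75,-0.0015,0.045,0,3],[75,-0.0015,0.045,0,3],[75,-0.0015,0.045,0,3],[75,-0.0015,0.045,0,3],[75,-0.0015,0.045,0,3],[75,-0.0015,0.045,0,3]]]'

```text
time: 9.9
tool_pos: [0.5084, 0.2199, 0.3342]
tool_rot: [0.0, 0.957, 0.29, -0.002]
contact_force: [-0.2, 0.1, 0.3]
gripper_width: 0.751
grasp_force: 0.0
```

>>> servo_tool --deltas '[[[75,-0.0023,0.041,-0.02,1],[75,-0.0023,0.041,-0.02,1],[75,-0.0022,0.041,-0.02,0.9],[75,0,0,-0.045,0],[75,0,0,-0.045,0],[75,0,0,-0.045,0],[75,0,0,-0.03,0],[75,0,0,0,0]]]'

```text
time: 10.7
tool_pos: [0.4974, 0.3385, 0.1032]
tool_rot: [0.001, 0.95, 0.313, -0.008]
contact_force: [-0.9, -0.2, -1.9]
gripper_width: 0.747
grasp_force: 0.0
```

Run:
```python
from h import *
s,f,W=wrist(); save(f,'w5.png'); print(s['time'],s['tool_pos'],yaw(s))
z=W[...,2]; m=(abs(W[...,0]-.5013)<.03)&(abs(W[...,1]-.3384)<.03)&(z>.061)&(z<.08)
N=np.array([-.3775,-.278,.883]);d=(W-np.array([.5013,.3384,.0709]))@N
k=m&(abs(d)<.003);v,u=np.where(k);print(k.sum(),u.min(),u.max(),v.min(),v.max()); 
ex=np.array([.805,.593]);ey=np.array([-.593,.805]);p=W[k][:,:2]-[.5013,.3384]
r=cv2.minAreaRect((np.c_[p@ex/.883,p@ey]*1000).astype(np.float32));print(r)
```

```text
10.7 [0.49735889 0.33853613 0.10323438] 36.43115673061779
1618 293 352 259 287
((0.3556365966796875, -0.13055133819580078), (26.064302444458008, 18.51014518737793), 89.81280517578125)
```

>>> servo_tool --deltas '[[[75,0.003,0.001,-0.015,0],[75,0.0035,0.001,-0.015,0],[75,0,0,-0.008,0],[75,0,0,-0.003,0],[75,0,0,0,0],[75,0,0,0,0],[75,0,0,0,0],[75,0,0,0,0]]]'

```text
time: 11.55
tool_pos: [0.5097, 0.3435, 0.072]
tool_rot: [-0.0, 0.95, 0.313, 0.001]
contact_force: [-0.1, 0.2, -0.1]
gripper_width: 0.754
grasp_force: 0.0
```

>>> servo_tool --deltas '[[[75,-0.0027,-0.0015,-0.005,0],[75,-0.0027,-0.0014,-0.005,0],[75,0,0,-0.003,0],[75,0,0,0,0],[0,0,0,0,0],[0,0,0,0,0],[0,0,0,0,0],[0,0,0,0,0]]]'

```text
time: 12.35
tool_pos: [0.5045, 0.3406, 0.0589]
tool_rot: [-0.0, 0.95, 0.313, 0.001]
contact_force: [0.2, -0.6, 1.3]
gripper_width: 0.292
grasp_force: 60.0
```

>>> servo_tool --deltas '[[[0,0,0,0,0],[0,0,0,0,0],[0,0,0,0.015,0],[0,0,0,0.035,0],[0,0,0,0.045,0],[0,0,0,0.045,0],[0,0,0,0.045,0],[0,0,0,0.045,0]]]'

```text
time: 13.15
tool_pos: [0.5034, 0.3401, 0.2906]
tool_rot: [-0.0, 0.95, 0.313, -0.0]
contact_force: [0.6, -0.2, -0.8]
gripper_width: 0.293
grasp_force: 59.5
```

>>> servo_tool --deltas '[[[0,0.001,-0.02,0.025,-2],[0,0.002,-0.045,0.01,-3],[0,0.002,-0.045,0,-3],[0,0.002,-0.045,0,-3],[0,0.002,-0.045,0,-3],[0,0.002,-0.03,0,-3],[0,0,0,0,-3],[0,0,0,0,-3]]]'

```text
time: 13.95
tool_pos: [0.5146, 0.1092, 0.3237]
tool_rot: [-0.0, 0.993, 0.115, -0.0]
contact_force: [0.7, -0.3, -0.7]
gripper_width: 0.294
grasp_force: 59.5
```

Run:
```python
from h import *
s,f,W=wrist(); save(f,'w6.png'); np.save('w6.npy',W)
print(s['time'],s['tool_pos'],yaw(s),s['gripper_width'],s['grasp_force'])
z=f['z_map']; print(np.percentile(z[50:250,220:420][z[50:250,220:420]>0],[5,50,95]))
T=np.array(f['T_tool_cam'])
```

```text
13.95 [0.5146081  0.10919813 0.32369269] 13.170985408658229 0.2940008137799042 59.545939564704895
[0.13395736 0.42237076 0.45744054]
```

View pics/w6.png

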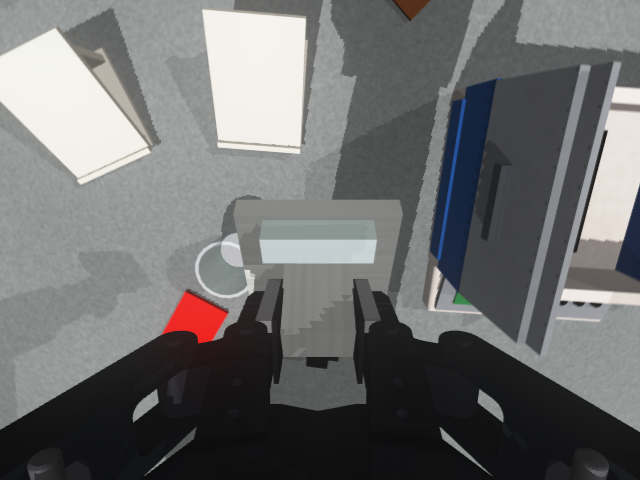

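Run:
```python
from h import *
W=np.load('w6.npy');t=np.array([.5146,.1092,.3237]);y=np.radians(13.17);A=np.array([[np.cos(y),np.sin(y)],[-np.sin(y),np.cos(y)]])
Q=(W-t)*1000;Q[...,:2]=Q[...,:2]@A.T
p=Q[195:220,225:410].reshape(-1,3);p=p[abs(p[:,2])<20]
print(np.percentile(p,[.5,50,99.5],axis=0).round(1))
b=Q[203:217,245:395].reshape(-1,3);b=b[abs(b[:,2])<20];c=np.c_[b[:,:2],np.ones(len(b))];print(np.linalg.lstsq(c,b[:,2],rcond=None)[0])
```

```text
[[ 36.  -30.1 -11.4]
 [ 39.4  -0.2  -5.9]
 [ 42.2  29.4  -2.9]]
[-1.33585287e+00  2.57981347e-03  4.65619608e+01]
```

>>> servo_tool --deltas '[[[0,0.007,-0.028,0.01,-1],[0,0.007,-0.03,0.01,-1],[0,0.007,-0.03,0,-1],[0,0.007,-0.03,0,-0.6],[0,0.007,-0.03,0,0],[0,0.007,-0.03,0,0],[0,0.007,-0.03,0,0],[0,0.007,-0.034,0,0]]]'

```text
time: 14.8
tool_pos: [0.5709, -0.1323, 0.3436]
tool_rot: [-0.0, 0.996, 0.087, -0.0]
contact_force: [0.3, 0.3, -0.7]
gripper_width: 0.291
grasp_force: 59.6
```

>>> servo_tool --deltas '[[[0,0,0,-0.03,0],[0,0,0,-0.04,0],[0,0,0,-0.04,0],[0,0,0,-0.04,0],[0,0,0,-0.03,0],[0,0,0,0,0],[0,0,0,0,0],[0,0,0,0,0]]]'

```text
time: 15.6
tool_pos: [0.5725, -0.1321, 0.1664]
tool_rot: [0.001, 0.996, 0.086, 0.002]
contact_force: [0.5, 1.2, -0.7]
gripper_width: 0.294
grasp_force: 59.6
```

>>> servo_tool --deltas '[[[0,-0.001,-0.001,-0.02,0],[0,0,0,-0.025,0],[0,0,0,-0.015,0],[0,0,0,-0.01,0],[0,0,0,-0.006,-0.3],[0,0,0,0,0],[0,0,0,0,0],[0,0,0,0,0]]]'

```text
time: 16.4
tool_pos: [0.5707, -0.1329, 0.0884]
tool_rot: [0.0, 0.997, 0.083, 0.001]
contact_force: [-0.1, -0.4, -0.9]
gripper_width: 0.289
grasp_force: 59.6
```

>>> servo_tool --deltas '[[[0,0,0,-0.002,0],[0,0,0,0,0],[0,0,0,0,0],[30,0,0,0,0],[31,0,0,0,0],[32,0,0,0,0],[34,0,0,0,0],[40,0,0,0,0]]]'

```text
time: 17.2
tool_pos: [0.57, -0.1326, 0.0853]
tool_rot: [-0.0, 0.997, 0.083, -0.0]
contact_force: [-0.6, 0.3, 0.1]
gripper_width: 0.397
grasp_force: 0.0
```

>>> servo_tool --deltas '[[[50,0,0,0,0],[50,0,0,0.03,0],[50,0,0,0.045,0],[50,0,0,0.045,0],[50,-0.01,0,0.045,0],[50,-0.02,0,0.045,0],[50,-0.02,0,0.04,0],[50,0,0,0,0]]]'

```text
time: 18.0
tool_pos: [0.521, -0.1335, 0.3441]
tool_rot: [0.003, 0.997, 0.083, 0.006]
contact_force: [0.4, -0.9, 1.2]
gripper_width: 0.501
grasp_force: 0.0
```

```bash
sed -i 's/for lo,hi in.*/for lo,hi in((38,43),(43,47.5),(48,52),(52.5,56.5),(58,70),(77,83),(84,92)):/; s/abs(z-46)<4/abs(z-54)<1.9/' chk.py; python3 chk.py w7
```

```text
18.0 [ 0.52100514 -0.13345634  0.34410828] 9.500937268359248 0.5013938714308348
38 43 1576 x [-69.3  69.6] y [-37.   39.9] z 40.7
43 47.5 1969 x [-60.2  58.4] y [-34.  34.] z 46.4
48 52 1847 x [-65.   64.5] y [-38.8  38.8] z 50.4
52.5 56.5 1962 x [-31.3  43.6] y [-29.1  30.4] z 54.6
58 70 986 x [-31.4  40. ] y [-18.9  20.4] z 64.5
77 83 414 x [-47.1 -31.6] y [-12.9  12.7] z 80.5
84 92 458 x [ 6. 21.] y [-12.   13.3] z 88.6
plane [6.95677834e-04 9.34520013e-04 5.45246177e+01]
```

View pics/w7.png

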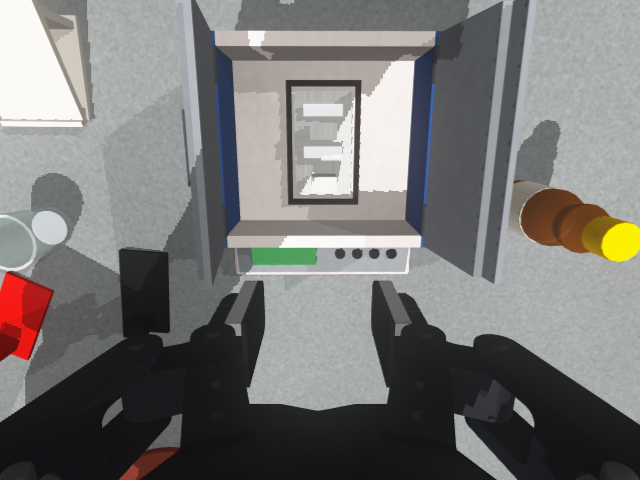

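Carrier is flat on the plate (x' +13.5, y' +0.6). Going outside the rebated leaf with the fingers shut.

>>> servo_tool --deltas '[[[0,0.007,0.04,0,0],[0,0.007,0.04,0,0],[0,0.007,0.04,0,0],[0,0.007,0.04,0,0],[0,0,0,-0.045,0],[0,0,0,-0.045,0],[0,0,0,-0.045,0],[0,0,0,0,0]]]'

```text
time: 18.85
tool_pos: [0.5424, 0.0282, 0.1902]
tool_rot: [-0.002, 0.996, 0.083, -0.009]
contact_force: [0.1, 0.1, -0.7]
gripper_width: 0.005
grasp_force: 0.0
```

```bash
cat > pf.py <<'E'
from h import *
import sys
s=manip.state();y=np.radians(9.55);A=np.array([[np.cos(y),np.sin(y)],[-np.sin(y),np.cos(y)]])
print("x',y'",(A@(s['tool_pos'][:2]-[.5756,-.1325])*1000).round(1),'z',s['tool_pos'][2],s['contact_force'].round(1),s['time'])
if len(sys.argv)>1:
    f=grab_frame(sys.argv[1]); W=pts(f) if sys.argv[1]!='wrist' else wrist()[2]
    Q=(W[...,:2]-[.5756,-.1325])@A.T*1000;z=W[...,2]*1000
    i=(abs(Q[...,0])<90)&(abs(Q[...,1])<150)&(z>112)&(z<235)
    for x0 in range(-90,90,30):
        for lo in range(115,230,10):
            m=i&(z>lo)&(z<lo+10)&(Q[...,0]>x0)&(Q[...,0]<x0+30)
            a=Q[m][:,1]
            if len(a)>3: print(x0,lo,len(a),np.percentile(a,[2,25,50,75,98]).round(0))
E
python3 pf.py
```

```text
x',y' [ -6.1 163.9] z 0.1901842331377825 [ 0.1  0.1 -0.7] 18.85
```

>>> servo_tool --deltas '[[[0,0.0033,-0.0197,0.003,0],[0,0.0033,-0.0197,0.004,0],[0,0.0025,-0.0148,0.003,0],[0,0.0017,-0.0099,0.002,0],[0,0.0017,-0.0099,0,0],[0,0.0017,-0.0099,0,0],[0,0.0017,-0.0099,-0.001,0],[0,0.0017,-0.0099,-0.002,0]]]'

```text
time: 19.65
tool_pos: [0.5656, -0.0768, 0.2092]
tool_rot: [-0.0, 0.997, 0.083, -0.0]
contact_force: [-0.5, 2.0, -1.1]
gripper_width: 0.001
grasp_force: 1.1
```

```bash
python3 pf.py top | grep -E "x'|^(-90|60) "
```

```text
x',y' [-0.6 56.6] z 0.20915413392153423 [-0.5  2.  -1.1] 19.65
-90 115 32 [-98. -97. -96. -95. -78.]
-90 125 30 [-100.  -99.  -99.  -98.  -97.]
-90 135 28 [-102. -101. -100. -100.  -99.]
-90 145 26 [-104. -103. -102. -101. -100.]
-90 155 31 [-106. -105. -104. -103. -102.]
-90 165 33 [-107. -106. -106. -105. -103.]
-90 175 33 [-110. -108. -107. -107. -106.]
-90 185 57 [-118. -115. -110. -109.   54.]
-90 195 72 [-119. -118. -115. -110.   49.]
-90 205 53 [-125. -123. -121. -120. -119.]
60 115 29 [104. 106. 107. 108. 109.]
60 125 35 [ 99. 100. 102. 103. 105.]
60 135 5 [98. 98. 98. 99. 99.]
60 155 8 [-106. -105. -104. -104. -103.]
60 165 25 [-107. -106. -105. -105. -104.]
60 175 37 [-110. -108. -107. -106.   68.]
60 185 50 [-118. -114. -110. -109.   65.]
60 195 61 [-120. -118. -116. -112. -110.]
60 205 47 [-125. -123. -121. -120. -118.]
```

>>> servo_tool --deltas '[[[0,0.0006,-0.0035,-0.01,0],[0,0.0006,-0.0035,-0.009,0],[0,0.0013,-0.0079,-0.008,0],[0,0.0013,-0.0079,-0.008,0],[0,0.0008,-0.0049,-0.009,0],[0,0.001,-0.0059,-0.009,0],[0,0.0005,-0.003,-0.008,0],[0,0,0,0,0]]]'

```text
time: 20.5
tool_pos: [0.5717, -0.1142, 0.1478]
tool_rot: [0.001, 0.997, 0.082, -0.0]
contact_force: [0.9, -0.7, 2.0]
gripper_width: -0.003
grasp_force: 0.8
```

```bash
python3 pf.py top | grep -E "x'|^(-90|60) "
```

```text
x',y' [-0.8 18.7] z 0.14783834282200015 [ 0.9 -0.7  2. ] 20.5
-90 115 27 [-97. -97. -96. -95. -92.]
-90 125 29 [-100.  -99.  -98.  -98.  -96.]
-90 135 27 [-102. -101. -100. -100.  -99.]
-90 145 30 [-104. -102. -102. -101. -100.]
-90 155 29 [-105. -104. -104. -103. -102.]
-90 165 34 [-107. -106. -106. -105. -103.]
-90 175 30 [-109. -108. -107. -107. -106.]
-90 185 55 [-118. -114. -110. -109. -107.]
-90 195 56 [-119. -118. -117. -113. -110.]
-90 205 53 [-125. -123. -122. -119. -119.]
60 115 131 [ 60.  79.  90.  97. 103.]
60 125 161 [51. 58. 66. 77. 92.]
60 145 6 [-105. -103. -102. -102. -102.]
60 155 9 [-105. -105. -104. -103. -102.]
60 165 14 [-106. -106. -105. -105. -104.]
60 175 21 [-109. -108. -108. -107. -106.]
60 185 40 [-118. -115. -111. -110. -108.]
60 195 49 [-120. -119. -118. -114. -110.]
60 205 48 [-125. -123. -121. -120. -119.]
```

>>> servo_tool --deltas '[[[0,0,0,-0.004,0],[0,0,0,-0.004,0],[0,0,0,-0.003,0],[0,0,0,-0.002,0],[0,0,0,-0.001,0],[0,0,0,0,0],[0,0,0,0,0],[0,0,0,0,0]]]'

```text
time: 21.35
tool_pos: [0.5718, -0.1126, 0.1368]
tool_rot: [0.0, 0.997, 0.083, -0.0]
contact_force: [-7.2, 0.1, 12.7]
gripper_width: -0.002
grasp_force: 7.0
```

```bash
cat > leaf.py <<'E'
from h import *
y=np.radians(9.55);A=np.array([[np.cos(y),np.sin(y)],[-np.sin(y),np.cos(y)]])
s=manip.state();print("x',y'",(A@(s['tool_pos'][:2]-[.5756,-.1325])*1000).round(1),'z',s['tool_pos'][2],s['contact_force'].round(1),s['time'])
W=pts(grab_frame('top'));Q=(W[...,:2]-[.5756,-.1325])@A.T*1000;z=W[...,2]*1000
for lo,hi in((15,82),(-82,-5)):
    m=(Q[...,1]>lo)&(Q[...,1]<hi)&(abs(Q[...,0])<88)&(abs(Q[...,0])>45)&(z<150)&(z>100)
    if m.sum()<50: print('none',m.sum());continue
    k=m.copy()
    for _ in range(4):
        c=np.c_[Q[k],np.ones(k.sum())];t=np.linalg.lstsq(c,z[k],rcond=None)[0]
        k=m&(abs(z-Q@t[:2]-t[2])<2.5)
    print(lo,hi,m.sum(),k.sum(),t.round(4))
E
python3 leaf.py
```

```text
x',y' [-0.5 20.3] z 0.13683208713229453 [-7.2  0.1 12.7] 21.35
15 82 219 188 [1.490000e-02 4.190000e-02 1.186456e+02]
none 5
```

>>> servo_tool --deltas '[[[0,0,0,0.04,0],[0,0,0,0.045,0],[0,0,0,0.045,0],[0,0,0,0.045,0],[0,0.0103,-0.0452,0,0],[0,0.0103,-0.0452,0,0],[0,0.0103,-0.0452,0,0],[0,0.0103,-0.0452,0,0]]]'

```text
time: 22.2
tool_pos: [0.613, -0.2945, 0.3082]
tool_rot: [-0.001, 0.997, 0.084, -0.0]
contact_force: [1.2, 0.6, -0.5]
gripper_width: -0.001
grasp_force: 0.0
```

```bash
python3 leaf.py
python3 - <<'E'
from h import *
s,f,W=wrist()
y=np.radians(9.55);A=np.array([[np.cos(y),np.sin(y)],[-np.sin(y),np.cos(y)]])
Q=(W[...,:2]-[.5756,-.1325])@A.T*1000;z=W[...,2]*1000
for lo,hi in((22,32),(52,70),(70,85)):
    m=(Q[...,1]>lo)&(Q[...,1]<hi)&(abs(Q[...,0])<85)&(abs(Q[...,0])>40)&(z<150)&(z>100);print(lo,m.sum(),np.median(z[m]) if m.sum() else '')
C=f['pixels'].astype(int);m=(C[...,0]>180)&(C[...,1]>160)&(C[...,2]<80)&(z>100);print('cap',m.sum(),np.median(Q[m],0) if m.sum() else '',s['tool_pos'])
E
```

```text
x',y' [  10.  -165.9] z 0.3081987340700742 [ 1.2  0.6 -0.5] 22.2
15 82 1108 929 [1.100000e-03 3.500000e-03 1.224525e+02]
-82 -5 118 77 [-1.060000e-02  3.150000e-02  1.114747e+02]
22 1271 123.63276016426653
52 2274 123.64267869003868
70 1368 123.60721509223978
cap 640 [ -66.49434949 -237.24666377] [ 0.61292328 -0.30120931  0.30669913]
```

>>> servo_tool --deltas '[[[0,0,0,-0.03,0],[0,0,0,-0.035,0],[0,0,0,-0.03,0],[0,0,0,-0.007,0],[0,0,0,0,0],[0,0,0,0,0],[0,0,0,0,0],[0,0,0,0,0]]]'

```text
time: 23.1
tool_pos: [0.6138, -0.2941, 0.2097]
tool_rot: [0.001, 0.997, 0.083, 0.001]
contact_force: [-1.0, -0.8, -0.0]
gripper_width: 0.001
grasp_force: 0.0
```

```bash
python3 pf.py
```

```text
x',y' [  10.8 -165.7] z 0.20968629714300782 [-1.  -0.8 -0. ] 23.1
```

>>> servo_tool --deltas '[[[0,-0.0033,0.0197,-0.004,0],[0,-0.0033,0.0197,-0.003,0],[0,-0.0025,0.0148,0,0],[0,-0.002,0.0118,0.001,0],[0,-0.002,0.0118,0.001,0],[0,-0.0017,0.0099,0,0],[0,-0.0017,0.0099,0,0],[0,-0.0015,0.0089,-0.001,0]]]'

```text
time: 23.9
tool_pos: [0.5948, -0.1865, 0.2015]
tool_rot: [0.0, 0.997, 0.083, 0.0]
contact_force: [1.1, -2.8, 0.8]
gripper_width: 0.001
grasp_force: 1.1
```

>>> servo_tool --deltas '[[[0,-0.0006,0.0035,-0.01,0],[0,-0.0006,0.0035,-0.009,0],[0,-0.0013,0.0079,-0.008,0],[0,-0.0013,0.0079,-0.008,0],[0,-0.0008,0.0049,-0.008,0],[0,-0.001,0.0059,-0.008,0],[0,-0.0005,0.003,-0.004,0],[0,0,0,0,0]]]'

```text
time: 24.7
tool_pos: [0.588, -0.1496, 0.1448]
tool_rot: [-0.001, 0.997, 0.083, -0.001]
contact_force: [-0.9, -0.2, -0.7]
gripper_width: 0.0
grasp_force: 0.0
```

```bash
python3 leaf.py
```

```text
x',y' [  9.4 -18.9] z 0.14481635530273998 [-0.9 -0.2 -0.7] 24.7
15 82 649 557 [2.200000e-03 8.000000e-04 1.224344e+02]
none 4
```

Run:
```python
from h import *
f=grab_frame('scene');a=cv2.cvtColor(f['pixels'],cv2.COLOR_RGB2BGR)[190:350,140:370];cv2.imwrite('pics/s8.png',cv2.resize(a,None,fx=3,fy=3))
```

```text
(no output)
```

View pics/s8.png

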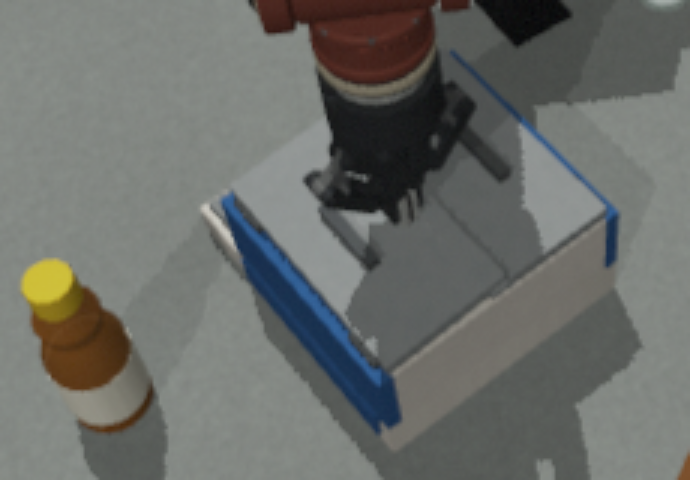

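The flanged leaf is nearly shut, with its seam at about (480,245) in the crop; the bottle still stands at (85,350). Pressing it home.

>>> servo_tool --deltas '[[[0,0,0,-0.003,0],[0,0,0,-0.003,0],[0,0,0,-0.002,0],[0,0,0,-0.001,0],[0,0,0,-0.001,0],[0,0,0,0,0],[0,0,0,0,0],[0,0,0,0,0]]]'

```text
time: 25.6
tool_pos: [0.5889, -0.1505, 0.137]
tool_rot: [-0.0, 0.997, 0.083, 0.0]
contact_force: [-1.2, 2.1, 5.1]
gripper_width: 0.004
grasp_force: 2.7
```

>>> servo_tool --deltas '[[[0,0,0,-0.001,0],[0,0,0,-0.001,0],[0,0,0,0,0],[0,0,0,0,0],[0,0,0,0.03,0],[0,0,0,0.045,0],[0,0,0,0.045,0],[0,0,0,0.045,0]]]'

```text
time: 26.4
tool_pos: [0.5883, -0.1508, 0.3001]
tool_rot: [0.0, 0.997, 0.083, -0.001]
contact_force: [0.8, -0.2, -0.3]
gripper_width: -0.002
grasp_force: 0.0
```

>>> servo_tool --deltas '[[[0,-0.02,0,0.04,0],[0,-0.04,0,0,0],[0,-0.04,0,0,0],[0,-0.03,0,0,0],[0,0,0,0,0],[0,0,0,0,0],[0,0,0,0,0],[0,0,0,0,0]]]'

```text
time: 27.2
tool_pos: [0.4594, -0.1507, 0.3389]
tool_rot: [-0.0, 0.997, 0.083, -0.0]
contact_force: [0.4, -0.6, 0.4]
gripper_width: 0.001
grasp_force: 0.0
```

Run:
```python
from h import *
s,f,W=wrist();print(s['tool_pos'],s['time'],s['contact_force'])
y=np.radians(9.55);A=np.array([[np.cos(y),np.sin(y)],[-np.sin(y),np.cos(y)]])
Q=(W[...,:2]-[.5756,-.1325])@A.T*1000;z=W[...,2]*1000
for lo in range(-90,90,15):
    m=(Q[...,1]>lo)&(Q[...,1]<lo+15)&(abs(Q[...,0])<88)&(abs(Q[...,0])>35)&(z>100);print(lo,m.sum(),np.median(z[m]).round(1) if m.sum() else '')
```

```text
[ 0.45944927 -0.15070758  0.33889505] 27.2 [ 0.35910229 -0.55988287  0.43064988]
-90 1417 123.6
-75 1414 123.6
-60 1411 123.6
-45 1419 123.6
-30 1414 123.6
-15 1449 123.6
0 1399 123.5
15 1418 123.6
30 1421 123.6
45 1426 123.6
60 1415 123.7
75 1432 123.7
```

Both leaves are level at 123.6 mm, so the lid is fully shut. Handing in.

```bash
python3 -c "
from plant import manip
print(manip.job_done())"
```

```text
the job is handed in; nothing more can be done
None
```

I laid the base plate and then the cell carrier flat in the nest, shut the rebated leaf and then the flanged leaf (both measured level), let go of everything, and handed the job in at about 27 s; the hand-in returned no verdict.

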